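# Clamp a glued vial rack in a one-hand bar clamp

## Task

The light-wood vial rack has just been glued along the dark seam across its middle. Stand it upright on the rails of the bench clamp, lengthwise between the two jaws, and let go of it; then squeeze the clamp's orange trigger again and again until the moving jaw grips the rack firmly and has pushed the spring-loaded yellow pad well in, and let go. Move the jaw with the trigger only, not by pushing on the jaw or its bar.

Things in the scene. Friction and masses are not known exactly. Their poses are not given: they have to be found in the camera images.
- rack: Light-wood block, 60 mm long (own x), 44 wide (y), 45 high, 0.1 kg, loose on the table: four dark holes in its top, a brass vial 10 mm proud in one, a dark glue seam round its middle square to its length. Origin: centre of the underside, z up. Look-alikes, not to be used: dark brown and white, no seam.
- clamp: Bar clamp fixed to the table by a 10 mm plate. Origin on the table below the grip; own x runs along the bar to the moving jaw, z up. In mm: rails for the rack x 45 to 205, y +-18, top z 40; housing x -35 to 45, top z 80; on it the fixed black grip x -30 to -8, y +-13, up to z 160; fixed jaw with yellow pad 38 wide, z 43 to 73, free face at x 76.
- trigger (a joint): Orange trigger beside the grip, m: 0 released (clamp frame, mm: x 10 to 22, y +-12, z 79 to 153), 0.016 squeezed to the grip along -x. Over grip and trigger 52 mm released, 36 squeezed. Ratchet: a full squeeze (14 N) moves the jaw 12 mm, and it stays; let the trigger spring fully back each time. 3 to 6 squeezes in all; the last, at 20 to 25 N, stalls near its end.
- jaw: Moving jaw (black, 18 mm thick, 40 wide, top z 75) on its toothed steel bar; drags with 9 N, pushes the rack along the rails to the pad. Frame parallel to the clamp's, sliding along its x; the yellow gripping face lies 186 mm along +x from this origin. Gap to the free pad: 110 mm when the origins coincide, 86 to 100 at the start.
- pad (a joint): How far the spring-loaded yellow pad of the fixed jaw is pressed in, m: 0 free, 0.006 at most. Its spring is 2 N per mm, so it shows the grip on the rack: 0.003 or more after letting go is firm.
There are look-alikes about, which are no part of the job. Leave any green, purple or turquoise look-alike of the rack alone.

How it is judged:
By the outcome, as a careful person would: the job done as asked, in the order asked, and still so for the second after the job is handed in, with the robot touching nothing.
It also fails if it takes over 58 s, if anything falls off the work surface, if the arm or the gripper's body presses on something with over 40 N, if the wrist force passes 120 N, or if a joint passes its speed limit or range.

## Robot

A 7-joint arm with a two-finger parallel gripper is mounted at the origin on the work surface. World frame = base frame: x ahead of the robot, y to its left, z up, the work surface at z = 0. Lengths are in m, angles in rad, forces in N, time in s.
With the tool pointing down it reaches from about 0.35 to 0.9 m from the base axis. Payload 19.9 kg.
Tool frame: the origin (TCP) lies midway between the tips of the shut fingers; the grasp point (between the pads) lies bot.grasp_offset behind it (bot.grasp_offset is the distance from the TCP to the grasp point, in m); z points along the fingers, y is the line along which they close (so a half turn about z gives the same grasp; the last joint's range is limited). The gripper opens to 94 mm and grips with 3 to 60 N. Pads are 16 mm wide; open, the fingers measure 119 mm over their backs; the gripper's body (75 mm by 177 mm) begins 78 mm behind the grasp point.
Start: joints at [1.254, 0.417, -0.01, 1.614, 0.005, 1.111, -0.053], TCP at [0.17, -0.602, 0.205] pointing down, gripper open.
Joint ranges: [-2.81, 2.81], [-0.39, 2.02], [-1.27, 1.25], [0.06, 2.57], [-1.19, 4.33], [0.19, 2], [-2.82, 2.82]. Speed limits (rad/s): [1.89, 1.89, 2.39, 2.39, 3.01, 3.01, 3.01].

## Interface

Orientations are given as a rotation vector (axis times angle).
In Python, from cell import read_state, vision, bot gives the robot as it stands.
- The arm moves only by the tool step_arm, never from a script. Its argument "targets" is a list of rows, each a list of 7 numbers: the shift along the tool's x, y, z in units of 25 mm (1.0 is 25 mm), then the turn, a rotation vector about the tool's x, y, z in units of 6 degrees (1.0 is 6 degrees), then the opening, from 0 (shut) to 1 (fully open). In form: [[dx, dy, dz, wx, wy, wz, claw], ...]. A call has 1 to 10 rows; each row is the pose to reach, as a shift and turn from the pose commanded when the call began, along the tool's axes at that moment; what a row does not reach only later rows make up. A row lasts 1/12 s, in which the tool goes at most 41.7 mm and 7.16 degrees, less where a joint would pass 70% of its speed; a pose out of reach is approached as far as the arm can. A call with a gripper value outside its range is refused whole. The fingers move at their own pace and stop on an object; "squeeze" is the grip in N (left out, the last holds). Time passes only in rows, so rows that repeat a pose let the fingers close. It gives the time, the measured TCP pose, the force, the opening and the grip force at its end, in the units of the state.
- read_state(): the state, without advancing time (a new reading comes with each control period).
- vision.snapshot(name): name is "scene" or "top" or "wrist"; returns a dict with "image" (420x560x3 uint8, red, green, blue), "range_z" (420x560 float32, m along the optical axis (not along the pixel's ray), 0 where there is no reading), "intrinsics" (3x3 intrinsics, pixels), "eye" and "orientation" of the camera in the world; the wrist camera has in their place "mount" (4x4, takes a point from camera to tool coordinates, whose origin is the TCP and whose axes are the flange's). Camera axes: x right, y down, z forward; pixel columns grow to the right and rows downward; lengths in m; the calibration is good to about 2 mm. A picture is of the moment at which its call begins: read the wrist's pose just before it.
- bot.hand_in(): hands the job in; it is judged then, once.
The state is a dict: "time_s": time; "joint_positions": joint angles; "qvel": joint speeds; "effort": joint torques, N m; "tool_pos": TCP position; "orientation": TCP orientation; "force": force on the tool from outside, world axes, zero at the start; "moment": the same for the moment, N m; "grip_width": finger opening in m; "gripper_force": force on a finger pad.
Only numpy, scipy, OpenCV 4.12 (cv2) and the standard library are available. Lean on these libraries where they do the work, as an engineer would, in place of code of your own. Each camera call takes 0.05 s, during which the arm holds its last target. There are 200 camera calls.

## Working session

There is one attempt and no reset: what is moved stays moved. The work goes in short steps, Python scripts to look and compute and a tool call to move; the robot and the scene stay as the last step left them, time stands still between calls to the robot, and variables do not carry over. Pictures are saved under pics/ and viewed, at most 10 in all, crops included, and the job is handed in when it is done.

Besides the shell and the picture viewer there is one more tool, called after ">>>" as name([rows], argument=value, ...), one row to a line, values as JSON. step_arm: Moves the arm, as the interface text tells. Its arguments: {"type":"object","properties":{"targets":{"type":"array"},"squeeze":{"type":"number"}},"required":["targets"]}

```bash
mkdir -p pics; ls; python3 - <<'E'
from cell import read_state, vision, bot
import cv2,numpy as np
s=read_state();print(s['time_s'],s['tool_pos'],s['orientation'],s['grip_width'],bot.grasp_offset)
for n in ['scene','top']:
    d=vision.snapshot(n);cv2.imwrite(f'pics/{n}0.png',d['image'][:,:,::-1]);np.savez(f'{n}0.npz',**d)
    print(n,d['intrinsics'],d['eye'],d['orientation'])
E
```

```text
pics
0.0 [ 0.16946692 -0.60122341  0.20484217] [-3.1108472e+00 -4.3007564e-01  3.6665732e-04] 0.09412714418638225 0.0188
scene [[468.20594877   0.         275.83451371]
 [  0.         468.20594877 205.19232888]
 [  0.           0.           1.        ]] [ 1.20002745 -0.28523047  0.65310214] [-1.93412616 -1.43913572  0.65103571]
top [[456.18227785   0.         278.15887725]
 [  0.         456.18227785 206.07984835]
 [  0.           0.           1.        ]] [ 0.48490069 -0.11047634  1.05160594] [-2.20813917  2.18772818 -0.03454759]
```

View pics/scene0.png

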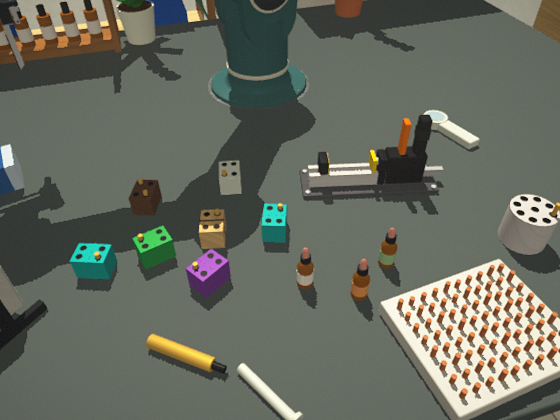

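View pics/top0.png

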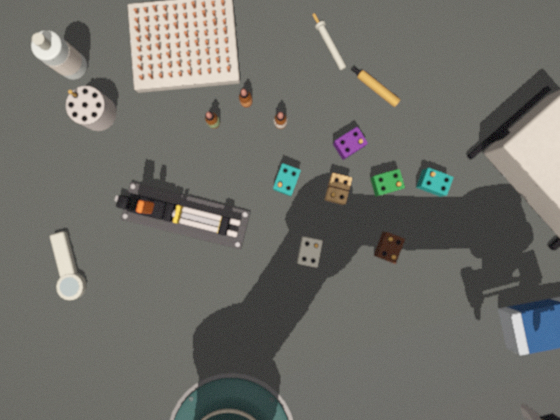

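Top view: the light-wood seamed rack is at (339,188), and at (212,228) in the scene view. Possible mix-ups in the top view are dark brown (390,247), white (310,251), green (388,182), purple (350,142) and turquoise (288,179) and (436,181). The clamp runs from the grip at (122,201) to the moving jaw at (235,227). Next I'll take a close crop and measure.

```bash
cat > h.py <<'E'
import numpy as np,cv2
from scipy.spatial.transform import Rotation as R
def cloud(d,T=None):
    z=d['range_z'];K=d['intrinsics'];v,u=np.mgrid[:z.shape[0],:z.shape[1]]
    p=np.stack([(u-K[0,2])/K[0,0]*z,(v-K[1,2])/K[1,1]*z,z],-1)
    if T is not None: return p@T[:3,:3].T+T[:3,3]
    return p@R.from_rotvec(d['orientation']).as_matrix().T+d['eye']
def tool(s):
    T=np.eye(4);T[:3,:3]=R.from_rotvec(s['orientation']).as_matrix();T[:3,3]=s['tool_pos'];return T
def rect(p):
    r=cv2.minAreaRect((p[:,:2]*1000).astype(np.float32));return r
E
python3 - <<'E'
from h import *
d=np.load('top0.npz');P=cloud(d);im=d['image']
print('table z',np.median(P[300:320,380:420,2]))
def box(a,b,c,e): 
    m=np.zeros(P.shape[:2],bool);m[c:e,a:b]=1;return m
m=box(322,357,166,212)&(abs(P[...,2]-.045)<.006)
print('rack',m.sum(),rect(P[m]),np.median(P[m][:,2]))
hsv=cv2.cvtColor(im,cv2.COLOR_RGB2HSV)
c=box(105,260,175,255)
for n,lo,hi in [('plate',.004,.016),('rails',.036,.0435),('jaw/pad',.065,.077),('housing',.077,.085),('grip',.156,.166),('trig',.145,.156)]:
    q=c&(P[...,2]>lo)&(P[...,2]<hi)
    if q.sum()>3: print(n,q.sum(),rect(P[q]),np.argwhere(q).mean(0)[::-1].round())
Y=c&(hsv[...,1]>120)&(hsv[...,2]>70)
for n,l,h in [('orange',5,16),('yellow',20,32)]:
    q=Y&(hsv[...,0]>=l)&(hsv[...,0]<=h)
    print(n,q.sum(),np.median(P[q],0),rect(P[q]))
a=cv2.resize(im[165:275,270:420],None,fx=5,fy=5,interpolation=cv2.INTER_CUBIC)
b=cv2.resize(im[170:260,105:265],None,fx=4.6875,fy=3.2,interpolation=cv2.INTER_CUBIC)
s=np.load('scene0.npz')['image']
e=cv2.resize(s[150:290,60:300],(750,437),interpolation=cv2.INTER_CUBIC)
out=np.vstack([cv2.resize(a,(409,300)),cv2.resize(s[160:280,120:290],(409,300),interpolation=cv2.INTER_CUBIC)])
out=np.hstack([out,np.vstack([cv2.resize(im[175:255,108:258],(380,203)),cv2.resize(s[105:205,290:450],(380,237)),np.zeros((160,380,3),np.uint8)])])
cv2.imwrite('pics/crop1.png',out[:,:,::-1])
E
```

```text
table z -0.0003163028647834576
rack 525 ((564.5726928710938, -236.57479858398438), (43.8752326965332, 59.98175811767578), 76.04264831542969) 0.04462056375952739
plate 2990 ((504.6114807128906, 122.05589294433594), (181.7918701171875, 347.1036376953125), 0.48651307821273804) [190. 216.]
rails 447 ((500.6315612792969, 99.26075744628906), (233.6913299560547, 36.93755340576172), 75.81027221679688) [206. 221.]
jaw/pad 464 ((502.9631042480469, 112.0272216796875), (219.18597412109375, 39.67221450805664), 76.49996185302734) [187. 217.]
housing 336 ((503.74603271484375, 112.68277740478516), (215.89785766601562, 38.87958908081055), 76.78821563720703) [154. 208.]
grip 131 ((525.0269165039062, 203.8515625), (21.44260025024414, 25.847496032714844), 77.08322143554688) [122. 202.]
trig 112 ((521.7120361328125, 189.1450653076172), (52.673011779785156, 25.040454864501953), 77.27859497070312) [136. 205.]
orange 228 [0.51684902 0.16631075 0.12501348] ((495.7710266113281, 46.95819091796875), (314.1712951660156, 30.192283630371094), 80.56082153320312)
yellow 110 [0.5062463  0.11505872 0.07089161] ((507.35968017578125, 118.73049926757812), (21.686786651611328, 41.24824905395508), 88.34049987792969)
```

View pics/crop1.png

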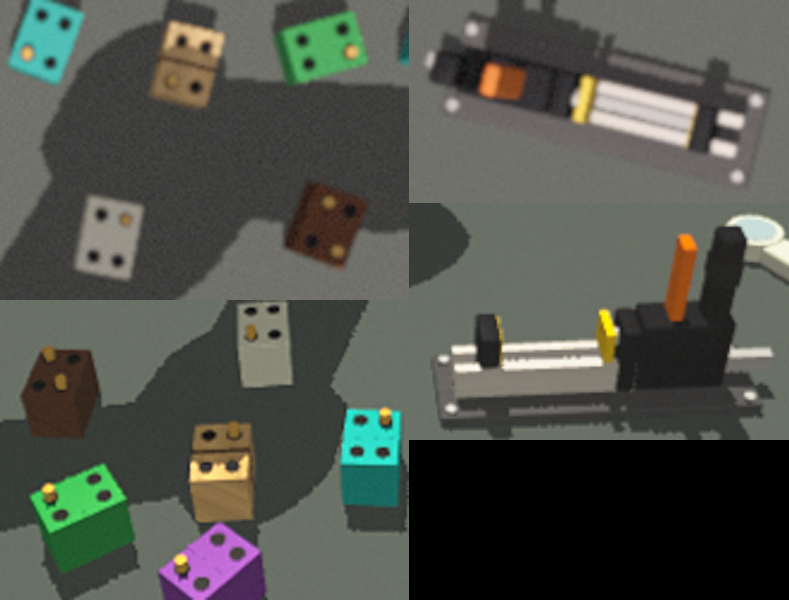

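The crop confirms it: the light-wood block with the dark seam (top view 339,188) is the only light-wood one, and its top measures 44x60 mm at z 45. The clamp is clear too, with its jaw open and the trigger released.

```bash
cat >> h.py <<'E'
def plan(x,y,z,yaw):
    "print shift/turn in tool units to reach TCP x,y,z with tool y axis at yaw deg, tool pointing down"
    from cell import read_state
    s=read_state();T=tool(s);a=np.radians(yaw)
    Y=np.array([np.cos(a),np.sin(a),0]);Z=np.array([0,0,-1.]);X=np.cross(Y,Z)
    G=np.stack([X,Y,Z],1)
    print('t',s['time_s'],'move',(T[:3,:3].T@(np.array([x,y,z])-T[:3,3])/.025).round(2),'turn',(np.degrees(R.from_matrix(T[:3,:3].T@G).as_rotvec())/6).round(2))
E
python3 - <<'E'
from h import *
plan(.5646,-.2366,.15,-103.96)
E
```

```text
t 0.1 move [19.17 -9.75  2.2 ] turn [-0.01  0.    4.95]
```

>>> step_arm([
  [19.17,-9.75,1.2,0,0,4.95,0.8],
  [19.17,-9.75,1.2,0,0,4.95,0.8],
  [19.17,-9.75,1.2,0,0,4.95,0.8],
  [19.17,-9.75,1.2,0,0,4.95,0.8],
  [19.17,-9.75,1.2,0,0,4.95,0.8],
  [19.17,-9.75,1.2,0,0,4.95,0.8],
  [19.17,-9.75,1.2,0,0,4.95,0.8],
  [19.17,-9.75,1.2,0,0,4.95,0.8],
  [19.17,-9.75,1.2,0,0,4.95,0.8],
  [19.17,-9.75,1.2,0,0,4.95,0.8],
], squeeze=20)

```text
time_s: 0.93
tool_pos: [0.4676, -0.3259, 0.1827]
orientation: [-3.118, 0.382, 0.0]
force: [1.3, -0.5, 0.5]
grip_width: 0.075
gripper_force: 0.0
```

```bash
python3 -c "
from h import *
plan(.5646,-.2366,.15,-103.96)"
```

```text
t 0.9333 move [ 2.91 -4.4   1.31] turn [-0.  0.  0.]
```

>>> step_arm([
  [2.9,-4.4,1.3,0,0,0,0.8],
  [2.9,-4.4,1.3,0,0,0,0.8],
  [2.9,-4.4,1.3,0,0,0,0.8],
  [2.9,-4.4,1.3,0,0,0,0.8],
  [2.9,-4.4,1.3,0,0,0,0.8],
  [2.9,-4.4,1.3,0,0,0,0.8],
])

```text
time_s: 1.43
tool_pos: [0.5632, -0.2381, 0.1498]
orientation: [-3.118, 0.38, 0.002]
force: [-0.4, -1.1, -0.1]
grip_width: 0.075
gripper_force: 0.0
```

```bash
python3 - <<'E'
from h import *
from cell import *
s=read_state();d=vision.snapshot('wrist');T=tool(s)@d['mount'];P=cloud(d,T);im=d['image']
print(s['tool_pos'],s['qvel'].__abs__().max() if hasattr(s['qvel'],'max') else '')
dd=np.hypot(P[...,0]-.5646,P[...,1]+.2366)
m=(dd<.045)&(abs(P[...,2]-.0448)<.005)&(d['range_z']>0)
r=rect(P[m]);print(m.sum(),r,np.median(P[m][:,2]))
cv2.imwrite('pics/w1.png',im[:,:,::-1])
plan(.5646,-.2366,.012,-103.96)
E
```

```text
[ 0.56321339 -0.23811169  0.14983056] 0.029697529152123477
3550 ((566.0474853515625, -235.86911010742188), (44.08501434326172, 60.45538330078125), 76.56123352050781) 0.044110332879589154
t 1.4833 move [ 0.05 -0.12  5.53] turn [ 0.    0.01 -0.  ]
```

View pics/w1.png

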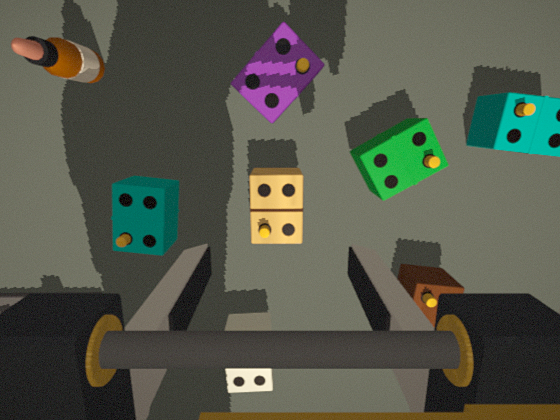

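The wrist view shows the seamed light-wood rack at (276,206) between the fingers. The side clearances to green (352,160) and turquoise (178,215) are enough, so I'm going down.

```bash
python3 -c "
from h import *
plan(.5658,-.2361,.012,-103.6)"
```

```text
t 1.4833 move [ 0.09 -0.15  5.53] turn [ 0.    0.01 -0.06]
```

>>> step_arm([
  [0.09,-0.15,1.6,0,0,0,0.8],
  [0.09,-0.15,3.2,0,0,0,0.8],
  [0.09,-0.15,4.6,0,0,0,0.8],
  [0.09,-0.15,5.5,0,0,0,0.8],
  [0.09,-0.15,5.5,0,0,0,0.8],
  [0.09,-0.15,5.5,0,0,0,0.8],
  [0.09,-0.15,5.5,0,0,0,0.3],
  [0.09,-0.15,5.5,0,0,0,0.3],
  [0.09,-0.15,5.5,0,0,0,0.3],
  [0.09,-0.15,5.5,0,0,0,0.3],
])

```text
time_s: 2.32
tool_pos: [0.5671, -0.2357, 0.0142]
orientation: [3.118, -0.382, 0.003]
force: [0.0, 0.1, 0.4]
grip_width: 0.0522
gripper_force: 0.0
```

>>> step_arm([
  [0,0,0,0,0,0,0.3],
  [0,0,0,0,0,0,0.3],
  [0,0,0,0,0,0,0.3],
])

```text
time_s: 2.57
tool_pos: [0.5668, -0.2355, 0.0136]
orientation: [3.118, -0.382, 0.001]
force: [-2.2, -0.2, 9.0]
grip_width: 0.0435
gripper_force: 20.0
```

```bash
python3 -c "
from h import *
plan(.38,.1,.28,-103.6)"
```

```text
t 2.5667 move [-10.48 -11.22 -10.67] turn [ 0.   -0.01 -0.06]
```

>>> step_arm([
  [0,0,-1.5,0,0,0,0.3],
  [0,0,-3,0,0,0,0.3],
  [0,0,-4.5,0,0,0,0.3],
  [-1,-1,-6,0,0,0,0.3],
  [-10.5,-11.2,-10.7,0,0,0,0.3],
  [-10.5,-11.2,-10.7,0,0,0,0.3],
  [-10.5,-11.2,-10.7,0,0,0,0.3],
  [-10.5,-11.2,-10.7,0,0,0,0.3],
  [-10.5,-11.2,-10.7,0,0,0,0.3],
  [-10.5,-11.2,-10.7,0,0,0,0.3],
])

```text
time_s: 3.4
tool_pos: [0.4358, -0.0032, 0.2392]
orientation: [3.118, -0.382, 0.0]
force: [1.4, 0.9, -0.8]
grip_width: 0.0437
gripper_force: 20.0
```

```bash
python3 -c "
from h import *
plan(.38,.1,.28,-103.6)"
```

```text
t 3.4 move [-3.16 -3.47 -1.63] turn [ 0.   -0.   -0.06]
```

>>> step_arm([
  [-3.2,-3.5,-1.6,0,0,0,0.3],
  [-3.2,-3.5,-1.6,0,0,0,0.3],
  [-3.2,-3.5,-1.6,0,0,0,0.3],
  [-3.2,-3.5,-1.6,0,0,0,0.3],
  [-3.2,-3.5,-1.6,0,0,0,0.3],
  [-3.2,-3.5,-1.6,0,0,0,0.3],
])

```text
time_s: 3.9
tool_pos: [0.3807, 0.0992, 0.2785]
orientation: [3.118, -0.381, 0.0]
force: [0.0, -0.3, -1.0]
grip_width: 0.0439
gripper_force: 20.0
```

```bash
python3 - <<'E'
from h import *
from cell import *
s=read_state();d=vision.snapshot('wrist');T=tool(s)@d['mount'];P=cloud(d,T);im=d['image']
print(s['tool_pos'])
cv2.imwrite('pics/w2.png',im[:,:,::-1]); np.savez('w2.npz',P=P,image=im)
def clampfit(P):
    o=np.array([.5206,.1854]);a=np.radians(-103.3)
    ex=np.array([np.cos(a),np.sin(a)]);ey=np.array([-ex[1],ex[0]])
    u=(P[...,:2]-o)@ex*1000;v=(P[...,:2]-o)@ey*1000;z=P[...,2]*1000
    return u,v,z
u,v,z=clampfit(P)
for n,z0,z1,u0,u1 in [('grip',157,163,-50,8),('trig',149,155.9,3,40),('hous',78,82,-50,60),('fjaw',70,79,50,120),('mjaw',72.5,77.5,140,220),('rails',37.5,41.5,60,230)]:
    m=(z>z0)&(z<z1)&(u>u0)&(u<u1)&(abs(v)<45)
    if m.sum()>20:
        print(n,m.sum(),'u',np.percentile(u[m],[1,99]).round(1),'v',np.percentile(v[m],[1,50,99]).round(1),'slope',np.polyfit(u[m],v[m],1)[0].round(3),'z',np.median(z[m]).round(1))
E
```

```text
[0.38068433 0.09921391 0.27854234]
grip 788 u [-29.8  -9.9] v [-10.9   0.7  12.4] slope 0.003 z 158.6
trig 428 u [ 9.6 20.8] v [-10.8   0.5  11.7] slope 0.03 z 151.5
hous 1153 u [-31.3  42.4] v [-17.8  -6.3  18.7] slope 0.251 z 79.0
fjaw 753 u [50.2 74.8] v [-18.7   0.9  19.7] slope 0.017 z 73.0
mjaw 623 u [166.4 182.9] v [-18.8   0.6  18.7] slope 0.0 z 74.0
rails 1759 u [ 62.1 202.6] v [-17.5   8.4  18. ] slope -0.003 z 39.1
```

View pics/w2.png

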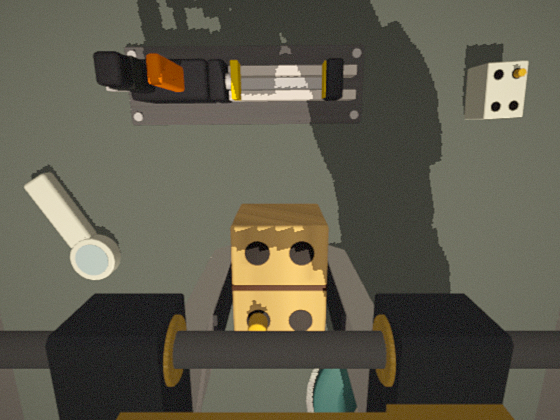

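The wrist view puts the clamp's grip at (113,70), its pad at (235,80) and its moving jaw at (333,78). The measured clamp frame agrees within 1 mm, and the gap runs from x 76 to about 165. The rack sits squarely in the fingers.

```bash
python3 -c "
from h import *
plan(.4936,.0686,.15,-13.3)"
```

```text
t 3.95 move [4.67 0.08 5.13] turn [ -0.     0.   -15.12]
```

>>> step_arm([
  [4.7,0.1,3,0,0,-15.1,0.3],
  [4.7,0.1,3,0,0,-15.1,0.3],
  [4.7,0.1,3,0,0,-15.1,0.3],
  [4.7,0.1,3,0,0,-15.1,0.3],
  [4.7,0.1,3,0,0,-15.1,0.3],
  [4.7,0.1,3,0,0,-15.1,0.3],
  [4.7,0.1,3,0,0,-15.1,0.3],
  [4.7,0.1,3,0,0,-15.1,0.3],
  [4.7,0.1,3,0,0,-15.1,0.3],
  [4.7,0.1,3,0,0,-15.1,0.3],
])

```text
time_s: 4.78
tool_pos: [0.4941, 0.0675, 0.2026]
orientation: [-2.748, -1.52, 0.002]
force: [0.5, -0.8, -0.5]
grip_width: 0.0441
gripper_force: 20.0
```

```bash
python3 -c "
from h import *
plan(.4936,.0686,.14,-13.3)"
```

```text
t 4.7833 move [ 0.03 -0.04  2.51] turn [-0.01  0.01 -3.13]
```

>>> step_arm([
  [0.05,-0.05,2.5,0,0,-3.1,0.3],
  [0.05,-0.05,2.5,0,0,-3.1,0.3],
  [0.05,-0.05,2.5,0,0,-3.1,0.3],
  [0.05,-0.05,2.5,0,0,-3.1,0.3],
  [0.05,-0.05,2.5,0,0,-3.1,0.3],
])

```text
time_s: 5.2
tool_pos: [0.4939, 0.0697, 0.1406]
orientation: [-2.475, -1.934, 0.001]
force: [0.7, 0.1, -0.2]
grip_width: 0.0439
gripper_force: 20.0
```

```bash
python3 -c "
from h import *
plan(.4936,.0686,.054,-13.3)"
```

```text
t 5.2 move [-0.04  0.    3.47] turn [-0.01 -0.   -0.11]
```

>>> step_arm([
  [0.03,0,1.2,0,0,-0.1,0.3],
  [0.03,0,2.2,0,0,-0.1,0.3],
  [0.03,0,3,0,0,-0.1,0.3],
  [0.03,0,3.4,0,0,-0.1,0.3],
  [0.03,0,3.4,0,0,-0.1,0.3],
  [0.03,0,3.4,0,0,-0.1,0.3],
  [0.03,0,3.4,0,0,-0.1,0.3],
])

```text
time_s: 5.78
tool_pos: [0.4947, 0.0713, 0.0573]
orientation: [2.461, 1.951, 0.002]
force: [-0.8, 0.9, -1.3]
grip_width: 0.0438
gripper_force: 20.0
```

>>> step_arm([
  [0.06,0,0.12,0,0,0,0.3],
  [0.06,0,0.12,0,0,0,0.3],
  [0.06,0,0.12,0,0,0,0.3],
])

```text
time_s: 6.03
tool_pos: [0.4945, 0.0728, 0.0535]
orientation: [2.461, 1.952, 0.001]
force: [1.0, -0.8, -2.1]
grip_width: 0.044
gripper_force: 20.0
```

>>> step_arm([
  [-0.05,0,0.03,0,0,0,0.3],
  [-0.05,0,0.03,0,0,0,0.6],
  [-0.05,0,0.03,0,0,0,0.65],
  [-0.05,0,0.03,0,0,0,0.65],
  [-0.05,0,0.03,0,0,0,0.65],
  [-0.05,0,-1.5,0,0,0,0.65],
  [-0.05,0,-3,0,0,0,0.65],
  [-0.05,0,-4.5,0,0,0,0.65],
  [-0.05,0,-6,0,0,0,0.8],
  [-0.05,0,-7.5,0,0,0,0.8],
])

```text
time_s: 6.87
tool_pos: [0.4935, 0.0716, 0.2425]
orientation: [-2.461, -1.953, -0.0]
force: [0.2, -0.1, 0.6]
grip_width: 0.0711
gripper_force: 0.0
```

```bash
python3 - <<'E'
from h import *
from cell import *
s=read_state();d=vision.snapshot('scene');im=d['image']
# trigger pose: clamp u=-12.3, v=0.6
ex=np.array([-.23,-.9732]);ey=np.array([.9732,-.23]);p=np.array([.5206,.1854])-.0123*ex+.0006*ey
print(s['tool_pos'],p)
plan(p[0],p[1],.23,76.7)
cv2.imwrite('pics/s2.png',cv2.resize(im[100:220,280:460],(720,480))[:,:,::-1])
E
```

```text
[0.49349028 0.07155684 0.24249583] [0.52401292 0.19723236]
t 6.9167 move [ 5.12 -0.06  0.78] turn [  0.07   0.04 -14.97]
```

View pics/s2.png

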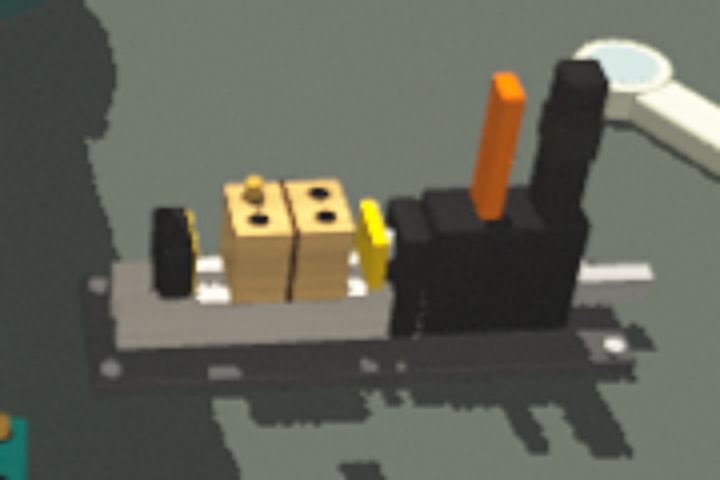

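The rack stands upright between the jaws, with its seam at (290,240) and both faces clear of the jaws. Next is the trigger.

>>> step_arm([
  [5.1,0,0.6,0,0,-15,0.86],
  [5.1,0,0.6,0,0,-15,0.86],
  [5.1,0,0.6,0,0,-15,0.86],
  [5.1,0,0.6,0,0,-15,0.86],
  [5.1,0,0.6,0,0,-15,0.86],
  [5.1,0,0.6,0,0,-15,0.86],
  [5.1,0,0.6,0,0,-15,0.86],
  [5.1,0,0.6,0,0,-15,0.86],
  [5.1,0,0.6,0,0,-15,0.86],
  [5.1,0,0.6,0,0,-15,0.86],
])

```text
time_s: 7.75
tool_pos: [0.5229, 0.1956, 0.2254]
orientation: [-0.844, -3.026, 0.0]
force: [0.2, -0.2, 0.3]
grip_width: 0.081
gripper_force: 0.0
```

>>> step_arm([
  [0,0,0,0,0,-3.1,0.86],
  [0,0,0,0,0,-3.1,0.86],
  [0,0,0,0,0,-3.1,0.86],
  [0,0,0,0,0,-3.1,0.86],
  [0,0,0,0,0,-3.1,0.86],
])

```text
time_s: 8.17
tool_pos: [0.5229, 0.1955, 0.2254]
orientation: [-0.358, -3.121, -0.0]
force: [-0.3, 0.9, -0.5]
grip_width: 0.0807
gripper_force: 0.0
```

```bash
python3 -c "
from h import *
plan(.5240,.1972,.112,76.7)"
```

```text
t 8.1667 move [-0.03  0.08  4.53] turn [ 0.   -0.    0.03]
```

>>> step_arm([
  [-0.03,0.08,1.3,0,0,0,0.86],
  [-0.03,0.08,2.6,0,0,0,0.86],
  [-0.03,0.08,3.7,0,0,0,0.86],
  [-0.03,0.08,4.5,0,0,0,0.86],
  [-0.03,0.08,4.5,0,0,0,0.86],
  [-0.03,0.08,4.5,0,0,0,0.86],
])

```text
time_s: 8.67
tool_pos: [0.5238, 0.1977, 0.113]
orientation: [-0.356, -3.12, 0.0]
force: [0.3, 1.2, 1.0]
grip_width: 0.081
gripper_force: 0.0
```

>>> step_arm([
  [0,0,0,0,0,0,0.3],
  [0,0,0,0,0,0,0.3],
  [0,0,0,0,0,0,0.3],
  [0,0,0,0,0,0,0.3],
  [0,0,0,0,0,0,0.3],
  [0,0,0,0,0,0,0.3],
  [0,0,0,0,0,0,0.3],
  [0,0,0,0,0,0,0.3],
  [0,0,0,0,0,0,0.3],
  [0,0,0,0,0,0,0.3],
], squeeze=22)

```text
time_s: 9.5
tool_pos: [0.525, 0.1982, 0.1138]
orientation: [0.353, 3.12, 0.003]
force: [6.2, 5.5, -2.5]
grip_width: 0.0357
gripper_force: 22.0
```

>>> step_arm([
  [0,0,0,0,0,0,0.86],
  [0,0,0,0,0,0,0.86],
  [0,0,0,0,0,0,0.86],
  [0,0,0,0,0,0,0.86],
  [0,0,0,0,0,0,0.86],
  [0,0,0,0,0,0,0.86],
  [0,0,0,0,0,0,0.86],
  [0,0,0,0,0,0,0.86],
  [0,0,0,0,0,0,0.86],
  [0,0,0,0,0,0,0.86],
])

```text
time_s: 10.33
tool_pos: [0.524, 0.1976, 0.113]
orientation: [-0.353, -3.122, -0.0]
force: [0.1, 0.3, -0.3]
grip_width: 0.0809
gripper_force: 0.0
```

```bash
cat > look.py <<'E'
from h import *
from cell import *
import sys
s=read_state();out=[]
for n in ['top','scene']:
    d=vision.snapshot(n);P=cloud(d);im=d['image'];out.append(im)
    ex=np.array([-.23,-.9732]);ey=np.array([.9732,-.23]);o=np.array([.5206,.1854])
    u=(P[...,:2]-o)@ex*1000;v=(P[...,:2]-o)@ey*1000;z=P[...,2]*1000
    f=lambda z0,z1,u0,u1,w=14:(lambda m:(m.sum(),np.percentile(u[m],[3,97]).round(1)) if m.sum()>8 else m.sum())((z>z0)&(z<z1)&(u>u0)&(u<u1)&(abs(v)<w))
    print(n,'mjaw',f(70,78,100,215),'rack',f(42,48,70,200,20),'trig',f(146,155.5,-8,40,12),'grip',f(156,165,-50,10))
    h=cv2.cvtColor(im,cv2.COLOR_RGB2HSV);m=(h[...,0]>=22)&(h[...,0]<=32)&(h[...,1]>150)&(z>55)&(z<78)&(abs(v)<22)&(u>55)&(u<110)
    print('  pad u',m.sum(),np.percentile(u[m],[5,50,95]).round(1) if m.any() else '')
cv2.imwrite(f'pics/{sys.argv[1]}.png',np.hstack([cv2.resize(out[0][170:260,105:265],(400,225)),cv2.resize(out[1][90:210,280:460],(400,267))[:225]])[:,:,::-1])
E
python3 look.py a1
```

```text
top mjaw (np.int64(114), array([147.5, 172. ])) rack (np.int64(33), array([ 75.3, 195.7])) trig 0 grip 0
  pad u 37 [62.  75.2 76.3]
scene mjaw (np.int64(89), array([147. , 171.9])) rack (np.int64(32), array([ 74.9, 180.2])) trig (np.int64(63), array([-7.8, 40. ])) grip (np.int64(70), array([-28.4,  -9.1]))
  pad u 90 [68.7 73.6 76.3]
```

>>> step_arm([
  [0,0,0,0,0,0,0.3],
  [0,0,0,0,0,0,0.3],
  [0,0,0,0,0,0,0.3],
  [0,0,0,0,0,0,0.3],
  [0,0,0,0,0,0,0.3],
  [0,0,0,0,0,0,0.3],
  [0,0,0,0,0,0,0.3],
  [0,0,0,0,0,0,0.3],
  [0,0,0,0,0,0,0.3],
  [0,0,0,0,0,0,0.3],
])

```text
time_s: 11.27
tool_pos: [0.5245, 0.1984, 0.113]
orientation: [0.353, 3.121, 0.003]
force: [5.6, 6.6, -7.5]
grip_width: 0.0358
gripper_force: 22.0
```

>>> step_arm([
  [0,0,0,0,0,0,0.86],
  [0,0,0,0,0,0,0.86],
  [0,0,0,0,0,0,0.86],
  [0,0,0,0,0,0,0.86],
  [0,0,0,0,0,0,0.86],
  [0,0,0,0,0,0,0.86],
  [0,0,0,0,0,0,0.86],
  [0,0,0,0,0,0,0.86],
  [0,0,0,0,0,0,0.86],
  [0,0,0,0,0,0,0.86],
])

```text
time_s: 12.1
tool_pos: [0.5241, 0.1976, 0.113]
orientation: [-0.353, -3.122, -0.0]
force: [1.0, 0.0, 0.5]
grip_width: 0.0807
gripper_force: 0.0
```

```bash
python3 look.py a2
```

```text
top mjaw (np.int64(114), array([142.4, 160.2])) rack (np.int64(17), array([160.5, 195.3])) trig 0 grip 0
  pad u 24 [62.  75.  76.3]
scene mjaw (np.int64(80), array([142.3, 160.3])) rack (np.int64(17), array([ 73.7, 160.6])) trig (np.int64(61), array([-7.6, 38. ])) grip (np.int64(72), array([-27.9,  -9.3]))
  pad u 75 [68.7 72.7 76.2]
```

>>> step_arm([
  [0,0,0,0,0,0,0.3],
  [0,0,0,0,0,0,0.3],
  [0,0,0,0,0,0,0.3],
  [0,0,0,0,0,0,0.3],
  [0,0,0,0,0,0,0.3],
  [0,0,0,0,0,0,0.3],
  [0,0,0,0,0,0,0.3],
  [0,0,0,0,0,0,0.3],
  [0,0,0,0,0,0,0.3],
  [0,0,0,0,0,0,0.3],
])

```text
time_s: 13.03
tool_pos: [0.5243, 0.1978, 0.113]
orientation: [0.353, 3.121, 0.001]
force: [4.0, 3.4, -5.4]
grip_width: 0.0371
gripper_force: 22.0
```

>>> step_arm([
  [0,0,0,0,0,0,0.86],
  [0,0,0,0,0,0,0.86],
  [0,0,0,0,0,0,0.86],
  [0,0,0,0,0,0,0.86],
  [0,0,0,0,0,0,0.86],
  [0,0,0,0,0,0,0.86],
  [0,0,0,0,0,0,0.86],
  [0,0,0,0,0,0,0.86],
  [0,0,0,0,0,0,0.86],
  [0,0,0,0,0,0,0.86],
])

```text
time_s: 13.87
tool_pos: [0.5241, 0.1976, 0.113]
orientation: [-0.353, -3.122, -0.0]
force: [-0.4, -1.1, -0.5]
grip_width: 0.0807
gripper_force: 0.0
```

```bash
python3 look.py a3
```

```text
top mjaw (np.int64(111), array([132.4, 150.2])) rack (np.int64(21), array([150.3, 199.1])) trig 0 grip 0
  pad u 16 [61.  61.9 65.7]
scene mjaw (np.int64(79), array([132.2, 150. ])) rack (np.int64(19), array([131.8, 150.4])) trig (np.int64(64), array([ 8.2, 38.6])) grip (np.int64(72), array([-27.9,  -9.3]))
  pad u 51 [61.4 66.3 70.1]
```

View pics/a3.png

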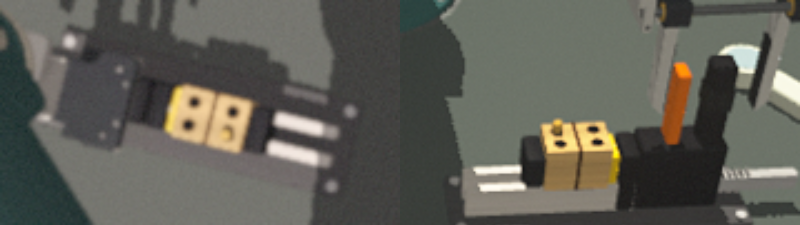

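The jaw now grips the rack at (575,155). The squeeze stalled near its end, the jaw face is at about x 132, and the pad went from x 76 to about 71. Backing off upwards.

>>> step_arm([
  [0,0,-1.3,0,0,0,0.86],
  [0,0,-2.6,0,0,0,0.86],
  [0,0,-3.9,0,0,0,0.86],
  [0,0,-5,0,0,0,0.86],
  [0,0,-6,0,0,0,0.86],
  [0,0,-6,0,0,0,0.86],
  [0,0,-6,0,0,0,0.86],
  [0,0,-6,0,0,0,0.86],
])

```text
time_s: 14.63
tool_pos: [0.5239, 0.1972, 0.2624]
orientation: [-0.354, -3.121, 0.001]
force: [-0.6, -0.5, -1.1]
grip_width: 0.0808
gripper_force: 0.0
```

```bash
python3 look.py a4; python3 -c "
from cell import *
s=read_state();print(s['time_s'],s['tool_pos'],s['force'])"
```

```text
top mjaw (np.int64(114), array([132.6, 150.1])) rack (np.int64(29), array([150.2, 193.4])) trig (np.int64(76), array([10.5, 22.1])) grip 0
  pad u 14 [61.3 61.7 63.5]
scene mjaw (np.int64(75), array([132.1, 149.9])) rack (np.int64(11), array([132. , 150.5])) trig (np.int64(44), array([10.1, 21.8])) grip (np.int64(75), array([-28.4,  -8.7]))
  pad u 51 [61.3 66.3 70.3]
14.7333 [0.52369663 0.19722678 0.26195344] [-0.31599201 -0.02376102 -0.0381871 ]
```

The jaw is holding, the trigger is fully released, and the pad is pressed in 4 to 5 mm.

```bash
python3 -c "
from cell import bot
print(bot.hand_in())"
```

```text
the job is handed in; nothing more can be done
None
```

The job is handed in: the seamed light-wood rack stands on the clamp rails, gripped after three trigger squeezes (the last stalled at 22 N), with the yellow pad pressed in about 4–5 mm by camera measurement and the robot clear at 14.7 s.

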